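# Rehang the lift-off door of the spares cabinet

## Task

Take the freshly sanded teal door out of the wooden rack and hang it on the spares cabinet: hold it about square to the cabinet front and lower both its hinge barrels together onto the two upright pintles until it is fully home, feeling for the pintles gently and never forcing it. Then let go, swing the door shut against its rubber stop and leave it hanging there. Do not disturb the other things on the bench.

Things in the scene. Friction and masses are not known exactly. Their poses are not given: they have to be found in the camera images.
- door: Loose lift-off door: upright teal sheet-steel panel 12 mm thick (its x), 180 mm wide (its y, -90 to +90), 180 mm high (its z up), 0.2 to 0.45 kg. Origin: centre of the panel's underside. Its -x face is the outside, with a small black pull (12 mm proud, y = 70, z = 40 to 80 mm). Hinge barrels beyond its -y edge. At the start it stands in the rack slot, underside 12 mm above the bench
- door_socket (a point): Mouth (lower end) of the door's lower hinge barrel, on the hinge axis (door frame: 0, -106, 25 mm). Two steel barrels on this one vertical axis: outside 24 mm, plain through bore 12 mm, 28 mm long, lower ends 25 and 115 mm above the door's underside
- door_edge (a point): Middle of the door's free edge (door frame: 0, 90, 90 mm). It lies 196 mm from the hinge axis; with the play of the hinges it sags about 4 mm when the hung door is let go
- door_top (a point): Middle of the door's top edge (door frame: 0, 0, 180 mm): grip here from above, fingers closing along the door's x
- cabinet: Fixed dark steel cabinet, 160 mm deep (its x), 240 mm wide (its y), 225 mm high. Origin: centre of its underside. Its open front faces its own -x, at x = -80 mm. Shut, the door's frame is parallel to the cabinet's; open square, the door's yaw is the cabinet's yaw + 90 degrees (counterclockwise from above opens). The hung door swings freely and stays where it is left
- hinge_nominal (a point): Nominal hinge axis at the top of the lower bracket (cabinet frame: -102, -98, 70 mm). The hinge plate is bolted through slots: the true axis of both pintles is off this by up to 8 mm either way along the cabinet's y, unmeasured, exact in x, and does not move during the job. Fully home, the barrels rest on the brackets: door underside 45 mm above the bench
- upper_nominal (a point): The same for the upper bracket, top at 160 mm. Brackets: 18 mm wide, 10 mm thick, reaching 9 mm before the axis. On each an upright brass pintle 10 mm in diameter, 22 mm tall, top 4 mm tapering to 8 mm: tips 92 and 182 mm up, so both barrels meet them at once. Bring the door in from the front with its underside 68 to 90 mm up (lower barrel under the upper bracket), then lower it
- stop (a point): Middle of the front face of the cabinet's black rubber stop strip (cabinet frame: -96, 86, 135 mm; 20 mm wide, 150 mm high), on which the inside of the door's free edge rests when shut
- rack: Fixed wooden rack; origin under the middle of the door's slot; the slot runs along its y, 15 mm wide, 150 mm long, its floor 12 mm and its walls' tops 62 mm above the bench. An empty second slot lies 80 mm further along its +x. The door in it has the rack's yaw
- tape_roll: Bystander, to be left alone: teal tape roll, 100 mm across, 50 mm high
- sander: Bystander, to be left alone: yellow and black power sander lying on the bench, 90 x 170 x 95 mm
- spanner: Bystander, to be left alone: steel spanner lying flat, 180 mm long
- screwdriver: Bystander, to be left alone: screwdriver lying flat, 200 mm long
- sanding_block: Bystander, to be left alone: cork sanding block, 110 x 60 x 30 mm
- paint_tin: Bystander, to be left alone: closed paint tin, 74 mm across, 100 mm high
- paint_brush: Bystander, to be left alone: paint brush lying flat, 150 mm long
Not all that is in view belongs to the job. Of the things like the door, leave any that is white; of the rest the larger one is meant.

How it is judged:
On the way:
1. the door hangs upright and fully home on both pintles, let go, still standing open by more than about 30 degrees (height (world z) of door between 0.039 and 0.05 m and angle between door's own z axis and vertical below 0.05 rad and horizontal distance between door_socket and hinge_nominal below 0.013 m and x of door_edge in the frame of cabinet below -0.2 m and contact force between door and the fingers below 0.1 N), for 0.3 s.
At the end, for the whole second after the job is handed in: The door hangs upright (within 0.05 rad) on both pintles, fully home (underside 45 mm above the bench, +5/-6 mm; hinge axis within 13 mm of nominal), shut against the rubber stop (free edge within 8 mm of its shut position, parallel to the front within 0.06 rad), let go and at rest (height (world z) of door between 0.039 and 0.05 m and angle between door's own z axis and vertical below 0.05 rad and horizontal distance between door_socket and hinge_nominal below 0.013 m and x of door_edge in the frame of cabinet above -0.11 m and y of door_edge in the frame of cabinet above 0.05 m and angle between the x axis of door and the x axis of cabinet, either way round below 0.06 rad and linear speed of door below 0.02 m/s and angular speed of door below 0.1 rad/s and contact force between door and the fingers below 0.1 N); the robot touches nothing.
It fails at once if the door presses on the cabinet, its hinge brackets or pintles with more than 50 N (contact force between door and cabinet above 50 N).
It fails at once if the arm or fingers strike the cabinet with more than 20 N (contact force between any of the arm, the fingers and cabinet above 20 N).
It fails at once if another thing on the bench is moved by more than 30 mm (distance of any of tape_roll, sander, spanner, screwdriver, sanding_block, paint_tin, paint_brush from where it was at the start of the episode above 0.03 m).
It also fails if it takes over 72 s, if anything falls off the work surface, if the arm or the gripper's body presses on something with over 40 N, if the wrist force passes 120 N, or if a joint passes its speed limit or range.

## Robot

A 6-joint arm with a two-finger parallel gripper is mounted at the origin on the work surface. World frame = base frame: x ahead of the robot, y to its left, z up, the work surface at z = 0. Lengths are in m, angles in rad, forces in N, time in s.
With the tool pointing down it reaches from about 0.275 to 0.825 m from the base axis. Payload 4.9 kg.
Tool frame: the origin (TCP) lies midway between the tips of the shut fingers; the grasp point (between the pads) lies 19 mm behind it (bot.grip_depth is the distance from the TCP to the grasp point, in m); y points along the fingers, x is the direction in which the jaws open and shut, and the axes are right-handed (so a half turn about y gives the same grasp; the last joint's range is limited). The gripper opens to 85 mm and grips with 20 to 120 N. Pads are 22 mm wide; open, the fingers measure 114 mm over their backs; the gripper's body (76 mm by 85 mm) begins 54 mm behind the grasp point. The pads swing forward as they close: fully open they stand 13 mm farther back than shut.
Start: joints at [-1.473, 0.326, -0.193, 1.052, 0, 1.437], TCP at [0.126, -0.535, 0.231] pointing down, gripper open.
Joint ranges: [-2.65, 2.65], [-0.97, 1.79], [-1.3, 1.35], [-1.93, 2.1], [-1.47, 1.37], [-3.14, 3.14]. Speed limits (rad/s): [2.57, 2.57, 3.14, 3.14, 3.14, 3.14].

## Interface

Orientations are given as a unit quaternion [w, x, y, z].
In Python, from cell import bot gives the robot as it stands. Calls block until the motion is done:
- bot.move_pose(position, orientation): joint-space move of the TCP to a pose.
- bot.move_linear(position, speed=0.15, rotation=None, until_force=None): straight line of the TCP; rotation=None keeps the orientation; speed is the mean speed in m/s. With until_force (N) it stops when the force on the tool has changed by that much, and returns True; else False.
- bot.goto_joints(angles): joint-space move.
- bot.set_gripper(opening, grasp_force=None): opening from 0.0 (shut) to 1.0 (fully open); grasp_force is the grip in N (None keeps the last); returns when the fingers have stopped.
- bot.wait(seconds).
- bot.solve_ik(position, orientation): joint angles nearest the present ones, or None.
- bot.camera(name): name is "side" or "top"; returns the picture (384x512x3 uint8, red, green, blue); there is no depth.
- bot.calibration(name): a dict with "mtx" (3x3 intrinsics, pixels), "k1" (the pictures are not rectified: a ray, as slopes to the right and down, at radius r is drawn at 1 + k1 r^2 times it, then the intrinsics apply), "extrinsics" (4x4, takes a point from world to camera coordinates). Camera axes: x right, y down, z forward; pixel columns grow to the right and rows downward; lengths in m; the calibration is good to about 2 mm. A picture is of the moment at which its call begins. calibration takes no time and is no camera call.
A pose or a line that the arm cannot do raises bot.PlanningError and nothing moves.
- bot.close_job(): hands the job in, once; it reports no verdict.
Trained networks look in the newest picture that a camera, given by its name, has taken for a name from the list of things; names that differ only in an ending like _2 or _b are one class to them, and where a whole thing is asked for, a point or a joint stands for the part that bears it (a point fixed in the world has none). Each returns a list of dicts, best first, with "confidence" (0 to 1); they miss things now and then, are a little off and sometimes report something else, mostly with a low value. They report only what shows in the picture. A call takes as long as a camera call. They do not tell look-alikes from the thing itself.
- bot.search_frame(camera, thing): "bbox" ([left, top, width, height] in pixels, round what is visible of it).
Readings, each from a call of its own:
- bot.read_clock(): time.
- bot.read_joint_positions(): joint angles.
- bot.read_joint_vel(): joint speeds.
- bot.read_joint_efforts(): joint torques, N m.
- bot.read_position(): TCP position.
- bot.read_tool_rot(): TCP orientation.
- bot.read_ft_force(): force on the tool from outside, world axes, zero at the start.
- bot.read_moment(): the same for the moment, N m.
- bot.read_gripper_width(): opening from 0.0 (shut) to 1.0 (fully open).
Only numpy, scipy, OpenCV 4.12 (cv2) and the standard library are available. Lean on these libraries where they do the work, as an engineer would, in place of code of your own. Each camera call takes 0.05 s, during which the arm holds its last target.

## Working session

There is one attempt and no reset: what is moved stays moved. The work goes in short steps, each a Python script; the robot and the scene stay as the last script left them, time stands still between calls to the robot, and variables do not carry over. Pictures are saved under pics/ and viewed, and the job is handed in when it is done.

```bash
ls; mkdir -p pics; python3 - <<'E'
from cell import bot
import cv2,numpy as np
for c in("side","top"):
    im=bot.camera(c); cv2.imwrite(f"pics/{c}0.png",cv2.resize(im[:,:,::-1],(800,600),interpolation=cv2.INTER_CUBIC))
    np.save(f"pics/{c}0.npy",im)
    k=bot.calibration(c);print(c,k['mtx'].round(1).tolist(),k['k1'],np.round(k['extrinsics'],4).tolist())
    for t in("door","cabinet","rack","tape_roll","sander"):
        print(t,[(np.round(d['bbox']).tolist(),round(d['confidence'],2)) for d in bot.search_frame(c,t)][:4])
print(bot.read_clock(),bot.read_tool_rot(),bot.read_gripper_width())
E
```

```text
pics
side [[350.2, 0.0, 257.0], [0.0, 350.2, 188.1], [0.0, 0.0, 1.0]] -0.0557088844496354 [[-0.982, -0.1888, -0.0028, 0.4462], [-0.0925, 0.494, -0.8645, 0.1702], [0.1646, -0.8487, -0.5026, 1.0839], [0.0, 0.0, 0.0, 1.0]]
door [([139.0, 276.0, 65.0, 63.0], 0.88), ([204.0, 204.0, 47.0, 96.0], 0.73), ([334.0, 231.0, 43.0, 89.0], 0.59)]
cabinet [([191.0, 121.0, 82.0, 83.0], 0.97)]
rack [([179.0, 238.0, 79.0, 67.0], 0.86)]
tape_roll [([147.0, 208.0, 34.0, 32.0], 0.57), ([286.0, 159.0, 36.0, 29.0], 0.33)]
sander [([287.0, 159.0, 36.0, 29.0], 0.87)]
top [[440.0, 0.0, 257.9], [0.0, 440.0, 189.7], [0.0, 0.0, 1.0]] -0.06442827899599184 [[0.0109, -0.9999, 0.0111, 0.0052], [-0.9898, -0.0124, -0.1418, 0.4858], [0.1419, -0.0095, -0.9898, 1.3803], [0.0, 0.0, 0.0, 1.0]]
door [([125.0, 276.0, 71.0, 34.0], 0.83), ([143.0, 176.0, 75.0, 24.0], 0.66), ([165.0, 152.0, 53.0, 60.0], 0.6), ([109.0, 146.0, 34.0, 34.0], 0.54)]
cabinet [([293.0, 96.0, 87.0, 103.0], 0.79)]
rack [([163.0, 150.0, 54.0, 61.0], 0.94)]
tape_roll [([223.0, 94.0, 27.0, 36.0], 0.61), ([237.0, 157.0, 43.0, 28.0], 0.22)]
sander [([345.0, 216.0, 57.0, 45.0], 0.91)]
0.6 [ 0.55447243 -0.55445373  0.43882186 -0.43883569] 1.003408791680275
```

View pics/side0.png

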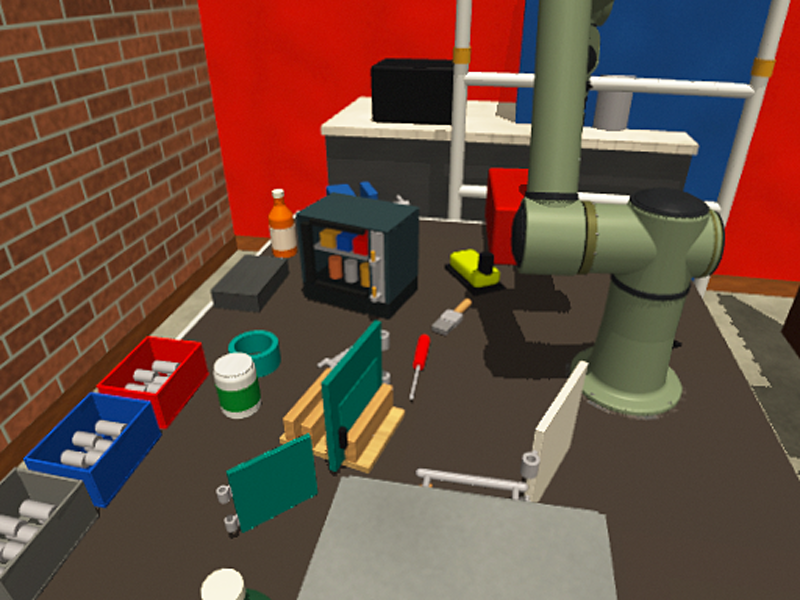

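View pics/top0.png

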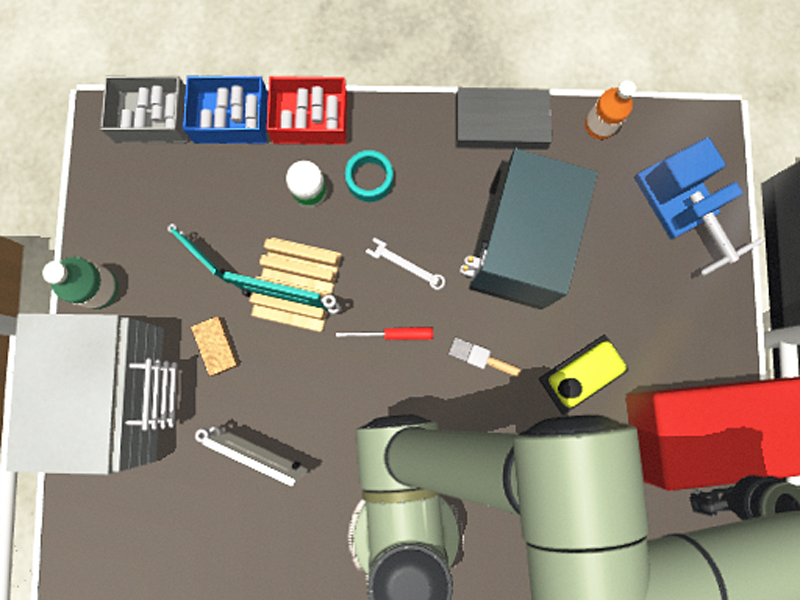

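Candidates (800×600 top view): teal panel in the rack (275,290), small teal panel standing loose (190,250), white panel (250,455). The one in the rack fits: not white, and larger. Confirming with enlarged crops.

```bash
python3 - <<'E'
import cv2,numpy as np
def crop(c,x0,y0,w,h,s,n):
    im=np.load(f"pics/{c}0.npy")[y0:y0+h,x0:x0+w,::-1]
    im=cv2.resize(im,None,fx=s,fy=s,interpolation=cv2.INTER_CUBIC)
    for i in range(0,w,10):
        cv2.putText(im,str(x0+i),(i*s,8),0,.3,(255,255,255),1); cv2.line(im,(i*s,10),(i*s,14),(255,255,255),1)
    for i in range(0,h,10):
        cv2.putText(im,str(y0+i),(0,i*s+4),0,.3,(255,255,255),1)
    cv2.imwrite(f"pics/{n}.png",im)
crop("top",100,140,130,75,6,"c_top_door")
crop("top",290,90,100,110,5,"c_top_cab")
crop("side",175,200,90,110,5,"c_side_door")
crop("side",185,120,90,85,7,"c_side_cab")
E
```

```text
(no output)
```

View pics/c_top_door.png

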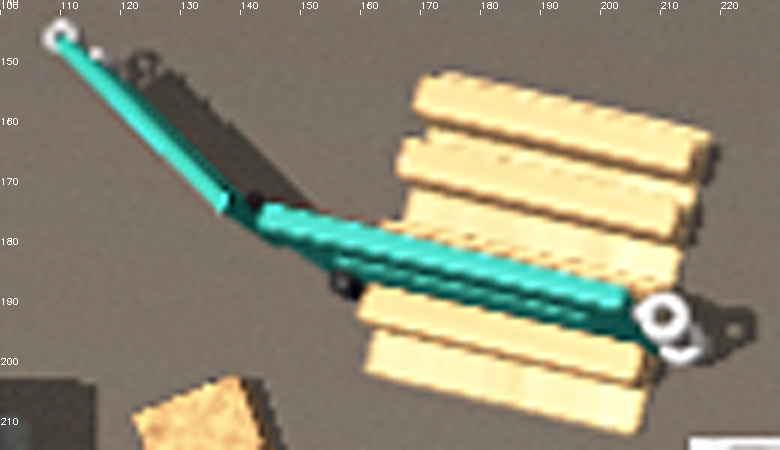

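View pics/c_top_cab.png

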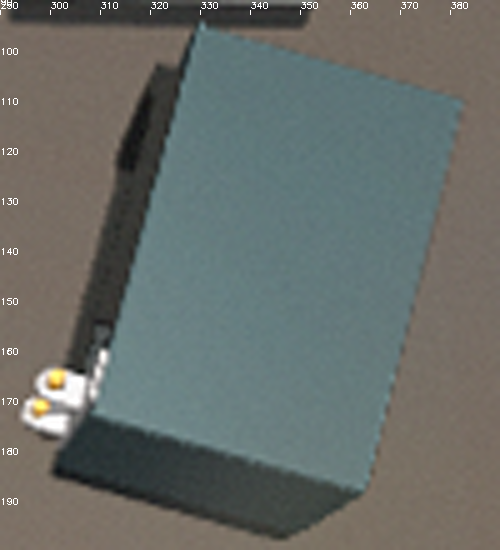

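View pics/c_side_door.png

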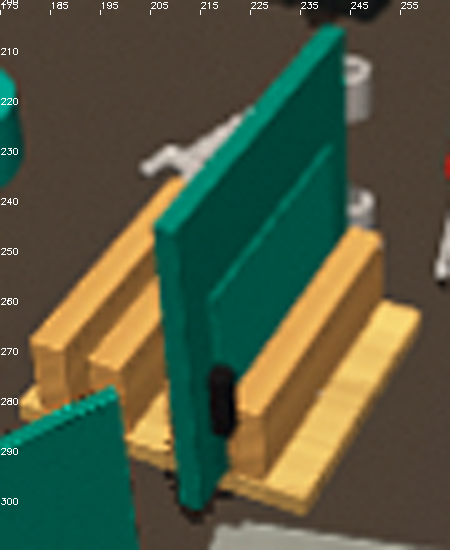

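View pics/c_side_cab.png

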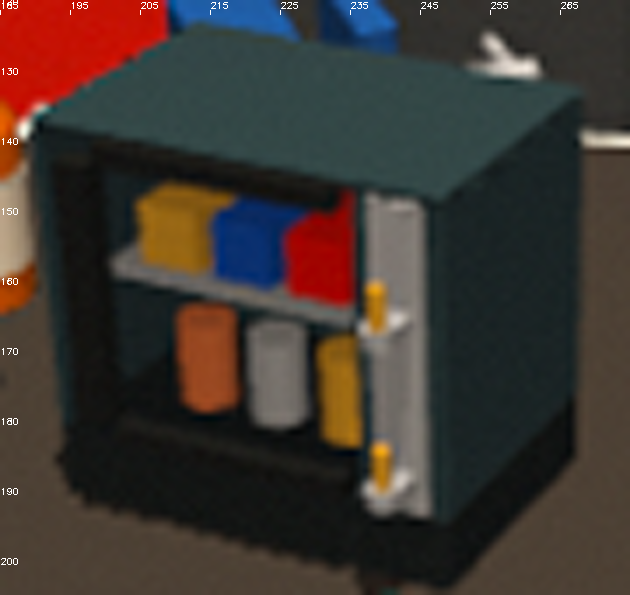

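The crops confirm it: the door is the rack panel (top px ~142–205, 174–190), larger than the teal panel at (109–140, 146–175). Pintles at top px (301,166)/(298,171) and side px (239,161)/(239,184). Fitting poses next.

```bash
cat > h.py <<'E'
import numpy as np,cv2
from scipy.optimize import least_squares
from cell import bot
CAL={c:bot.calibration(c) for c in("side","top")}
def proj(c,P):
    k=CAL[c];E=np.array(k['extrinsics']);K=np.array(k['mtx'])
    q=E[:3,:3]@np.asarray(P,float)+E[:3,3];s=q[:2]/q[2];s=s*(1+k['k1']*(s@s))
    return K[:2,:2]@s+K[:2,2]
def Rz(a): return np.array([[np.cos(a),-np.sin(a),0],[np.sin(a),np.cos(a),0],[0,0,1]])
def fit(obs,x0,free=3,loss='soft_l1'):
    # obs: (cam,local mm, pixel) ; x=(x,y,yaw,extra dy mm applied when local has 4th=1)
    def f(x):
        r=[]
        for c,l,p in obs:
            l=np.array(l,float)/1000
            if len(l)==4: l=np.array([l[0],l[1]+x[3]/1000*1,l[2]])
            r.append(proj(c,Rz(x[2])@l[:3]+[x[0],x[1],0])-p)
        return np.concatenate(r)
    s=least_squares(f,x0,loss=loss,x_scale=[.01,.01,.05]+[1]*(len(x0)-3))
    return s.x,f(s.x).reshape(-1,2)
def P(x0,y0,s,cx,cy): return np.array([x0+(cx+.5)/s-.5,y0+(cy+.5)/s-.5])
def quat(yaw_jaw):
    # tool down, tool x along yaw_jaw
    from scipy.spatial.transform import Rotation as R
    x=np.array([np.cos(yaw_jaw),np.sin(yaw_jaw),0]);z=np.array([0,0,-1.]);y=np.cross(z,x)
    q=R.from_matrix(np.c_[x,y,z]).as_quat();return np.r_[q[3],q[:3]]
E
cat > f.py <<'E'
from h import *
t=lambda a,b:P(290,90,5,a,b); s=lambda a,b:P(185,120,7,a,b)
obs=[("top",(-80,120,225),t(200,24)),("top",(80,120,225),t(462,100)),("top",(80,-120,225),t(367,492)),("top",(-80,-120,225),t(90,412)),
("top",(-80,-120,0),t(52,475)),("top",(80,-120,0),t(282,540)),
("side",(-80,-120,225),s(442,198)),("side",(80,-120,225),s(582,95)),("side",(-80,120,225),s(38,118)),("side",(80,120,225),s(190,28)),("side",(-80,-120,0),s(442,588)),
("top",(-102,-98,182,1),t(57,379)),("top",(-102,-98,92,1),t(40,407)),
("side",(-102,-98,182,1),s(376,284)),("side",(-102,-98,92,1),s(381,445)),("side",(-102,-98,160,1),s(378,329)),("side",(-102,-98,70,1),s(382,490))]
cab,r=fit(obs,[.6,-.15,-1.8,0]);print("cab",cab,np.degrees(cab[2]));print(r.round(2).tolist())
t=lambda a,b:P(100,140,6,a,b); s=lambda a,b:P(175,200,5,a,b)
obs=[("top",(6,90,192),t(260,205)),("top",(-6,90,192),t(262,232)),("top",(6,-90,192),t(630,287)),("top",(-6,-90,192),t(625,308)),
("top",(0,-106,155),t(662,316)),("top",(0,-106,65),t(682,347)),
("side",(6,90,192),s(155,232)),("side",(-6,90,192),s(178,228)),("side",(6,-90,192),s(325,27)),("side",(-6,-90,192),s(346,30)),
("side",(6,90,12),s(182,508)),("side",(-6,90,12),s(208,507))]
d,r=fit(obs,[.4,.15,-.2]);print("door",d,np.degrees(d[2]));print(r.round(2).tolist())
np.save("pose.npy",np.r_[cab,d])
hx=Rz(cab[2])@np.array([-.102,-.098+cab[3]/1000,0])+[cab[0],cab[1],0]; print("hinge",hx)
E
python3 f.py
```

```text
cab [ 0.60384713 -0.23566166 -1.83934707  2.42235822] -105.38682430595074
[[-0.34, -0.61], [0.63, -0.68], [-0.15, -0.01], [0.24, 0.3], [-0.56, 0.01], [0.06, 0.31], [0.02, -0.09], [0.17, -1.12], [-1.45, -0.31], [0.9, -1.12], [1.01, 1.16], [-0.1, -0.44], [0.18, -0.32], [0.17, 0.51], [0.21, 0.83], [0.08, -0.05], [0.25, -0.16]]
door [ 0.48062502  0.25485534 -0.20589489] -11.796908035300211
[[0.51, 0.14], [-0.87, -0.34], [-0.32, -0.1], [-0.46, 0.46], [0.55, 0.06], [-0.05, -1.21], [0.06, -1.33], [0.17, 0.8], [0.23, -0.7], [0.17, -0.35], [0.39, -0.47], [-0.58, 1.18]]
hinge [ 0.53875944 -0.11195767  0.        ]
```

```bash
cat > g.py <<'E'
from h import *
p=np.load("pose.npy");cab=p[:4];d=p[4:]
for off in(0,np.pi):
    print(off,[None if q is None else np.round(q,2).tolist() for q in (bot.solve_ik([d[0],d[1],.27],quat(d[2]+off)),bot.solve_ik([d[0],d[1],.153],quat(d[2]+off)),bot.solve_ik([.567,-.01,.22],quat(cab[2]+np.pi/2+off)))])
E
python3 g.py
```

```text
0 [None, None, None]
3.141592653589793 [None, None, [-0.69, 1.07, -0.05, 2.02, 1.15, -3.14]]
```

```bash
python3 - <<'E'
s=open('h.py').read()
s=s.replace("z=np.array([0,0,-1.]);y=np.cross(z,x)","y=np.array([0,0,-1.]);z=np.cross(x,y)")
open('h.py','w').write(s)
E
python3 g.py; python3 -c "
from h import *
from scipy.spatial.transform import Rotation as R
q=bot.read_tool_rot();print(R.from_quat(np.r_[q[1:],q[0]]).as_matrix().round(2))"
```

```text
0 [[0.35, 0.29, -0.14, 1.14, 0.0, 2.13], [0.35, 0.38, -0.33, 0.86, 0.0, 2.13], [-0.15, 0.37, -0.17, 1.04, 0.0, 1.69]]
3.141592653589793 [[0.35, 0.29, -0.14, 1.14, 0.0, -1.01], [0.35, 0.38, -0.33, 0.86, 0.0, -1.01], [-0.15, 0.37, -0.17, 1.04, 0.0, -1.45]]
[[ 0.23  0.    0.97]
 [-0.97  0.    0.23]
 [-0.   -1.    0.  ]]
```

```bash
cat > s1.py <<'E'
from h import *
p=np.load("pose.npy");cab=p[:4];d=p[4:]
bot.move_linear([.126,-.535,.42],speed=.4)
bot.move_pose([d[0],d[1],.42],quat(d[2]))
bot.set_gripper(.6,90)
bot.move_linear([d[0],d[1],.23],speed=.3)
for c in("side","top"):
    im=bot.camera(c)
    q=(140,160,130,110) if c=="top" else (150,150,120,130)
    x0,y0,w,h=q
    cv2.imwrite(f"pics/s1{c}.png",cv2.resize(im[y0:y0+h,x0:x0+w,::-1],None,fx=4.5,fy=4.5,interpolation=cv2.INTER_CUBIC))
print(bot.read_clock(),bot.read_position(),bot.read_ft_force())
E
python3 s1.py
```

```text
5.575 [0.48206671 0.25542894 0.23217772] [0.32644733 0.27995012 0.4258206 ]
```

View pics/s1side.png

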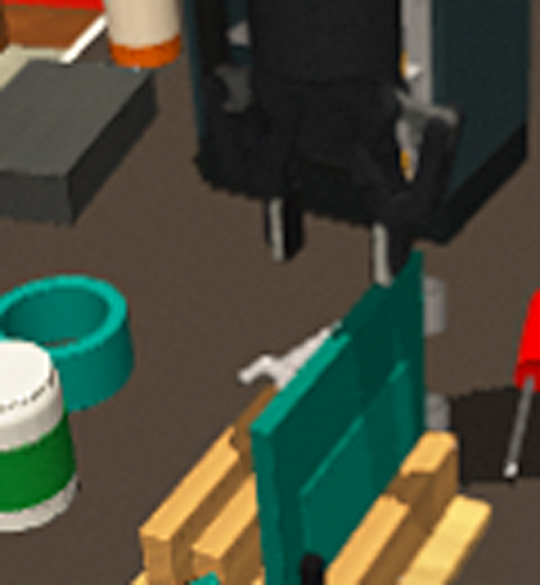

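View pics/s1top.png

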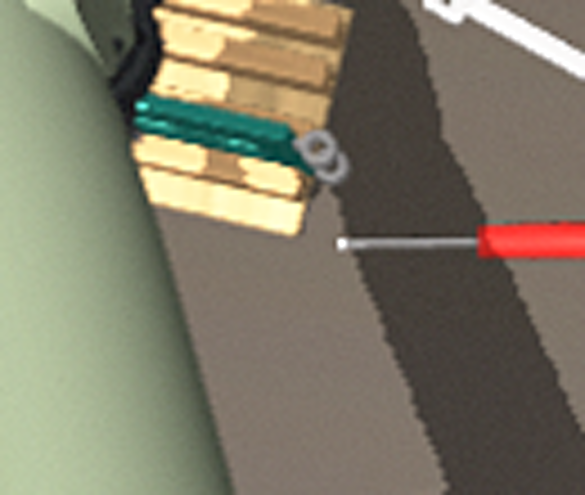

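The side crop shows the open fingers at (285,255) and (385,270), straddling the door's top edge, so I'll grip and lift.

```bash
cat > s2.py <<'E'
from h import *
p=np.load("pose.npy");cab=p[:4];d=p[4:]
print(bot.move_linear([d[0],d[1],.153],speed=.12,until_force=8))
print(bot.read_position())
f0=bot.read_ft_force()
bot.set_gripper(0,90)
print(bot.read_gripper_width(),bot.read_ft_force()-f0,bot.read_moment())
bot.move_linear([d[0],d[1],.153+.075],speed=.12)
bot.wait(.3)
print(bot.read_ft_force()-f0,bot.read_moment(),bot.read_gripper_width(),bot.read_clock(),bot.read_position())
for c in("side","top"):
    im=bot.camera(c)
    q=(130,140,130,110) if c=="top" else (150,150,120,130)
    x0,y0,w,h=q
    cv2.imwrite(f"pics/s2{c}.png",cv2.resize(im[y0:y0+h,x0:x0+w,::-1],None,fx=4.5,fy=4.5,interpolation=cv2.INTER_CUBIC))
E
python3 s2.py
```

```text
False
[0.48126431 0.25509736 0.15383454]
0.1271942466136667 [-0.19661556  0.57851258  3.74337002] [-0.00504462 -0.05156217  0.02334873]
[ 0.30957381 -0.78425493 -4.215828  ] [-0.02223417  0.04318105 -0.02466887] 0.13300442817419092 7.8833 [0.48029606 0.25471124 0.22739035]
```

View pics/s2side.png

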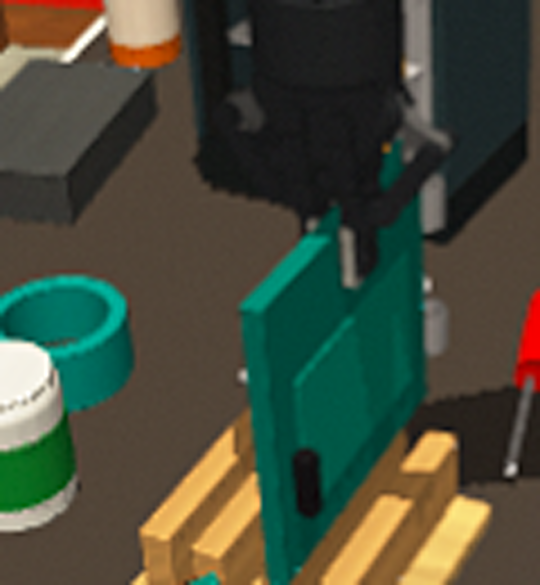

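```bash
cat >> h.py <<'E'
def shot(c,n,x0,y0,w,h,s):
    im=bot.camera(c); np.save(f"pics/{n}.npy",im)
    im=cv2.resize(im[y0:y0+h,x0:x0+w,::-1],None,fx=s,fy=s,interpolation=cv2.INTER_CUBIC)
    for i in range(0,w,10):
        cv2.putText(im,str(x0+i),(i*s,8),0,.3,(255,255,255),1)
    for i in range(0,h,10):
        cv2.putText(im,str(y0+i),(0,i*s+4),0,.3,(255,255,255),1)
    cv2.imwrite(f"pics/{n}.png",im)
def tcp_for(cab,u,dx=0,dyex=0,yaw=None):
    """door hinge axis at cab frame(-102+dx, -98+cab[3]+dyex) mm, underside u"""
    yaw=cab[2]+np.pi/2 if yaw is None else yaw
    H=Rz(cab[2])@np.array([-.102+dx/1000,-.098+(cab[3]+dyex)/1000,0])+[cab[0],cab[1],0]
    c=H+Rz(yaw)@np.array([0,.106,0]); c[2]=u/1000+.141
    return c
E
cat > s3.py <<'E'
from h import *
p=np.load("pose.npy");cab=p[:4]
q=quat(cab[2]+np.pi/2)
t=tcp_for(cab,86,dx=-90);bot.move_linear(t,speed=.25,rotation=q)
t=tcp_for(cab,80,dx=-30);bot.move_linear(t,speed=.08)
bot.wait(.3)
print(t,bot.read_position(),bot.read_ft_force(),bot.read_clock())
shot("top","s3top",270,130,75,75,8); shot("side","s3side",190,120,85,85,7)
E
python3 s3.py
```

```text
[0.57484492 0.01916761 0.221     ] [0.57492904 0.01955053 0.22099554] [ 0.57710582  0.39686243 -3.58688606] 10.1667
```

View pics/s3side.png

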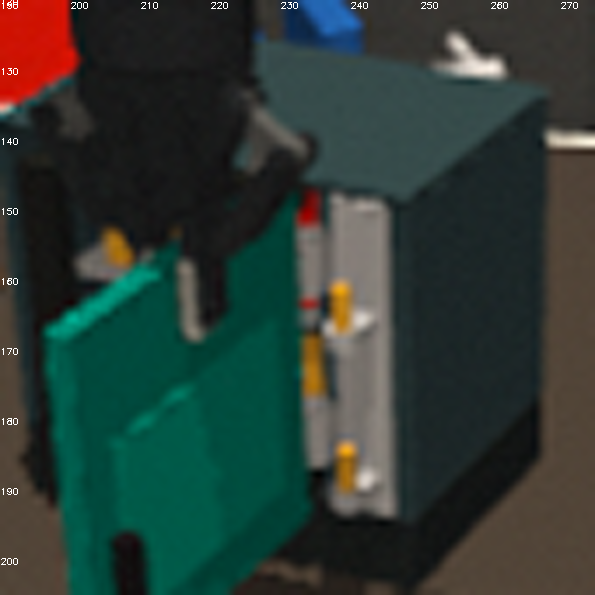

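View pics/s3top.png

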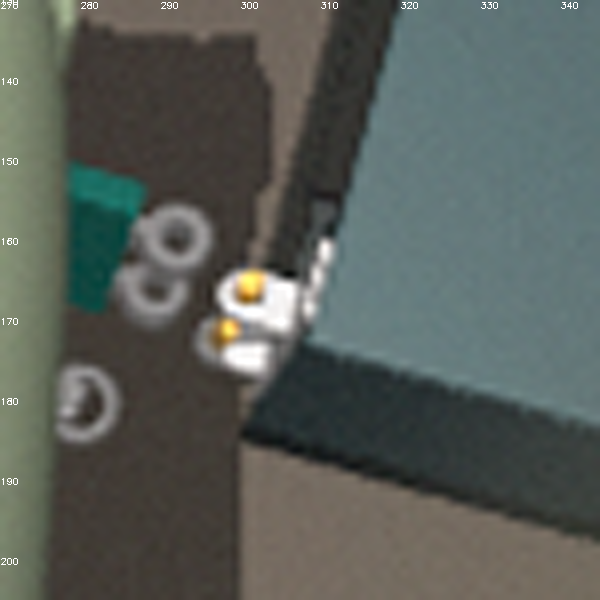

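Top crop shows barrel rings at px (291.7,159.3) and (288.7,165.8), with pintle tips at (301,165.3) and (298.1,170.8). Back-projecting both at known heights gives their relative offset.

```bash
cat >> h.py <<'E'
def back(c,pix,z):
    return np.r_[least_squares(lambda w:proj(c,[w[0],w[1],z])-pix,[.5,0]).x,z]
E
cat > m.py <<'E'
from h import *
p=np.load("pose.npy");cab=p[:4]
t=lambda a,b:P(270,130,8,a,b)
f=lambda w:((Rz(cab[2]).T@(w-[cab[0],cab[1],0]))*1000).round(1)[:2]
for n,pp,z in(("ub",(177,238),.223),("lb",(153,290),.133),("up",(251,286),.181),("lp",(228,329),.091)):
    print(n,f(back("top",t(*pp),z)))
# refine by color centroid
im=np.load("pics/s3top.npy").astype(float)
yel=(im[...,0]-im[...,2]).clip(60)-60
for (a,b,c,d) in((297,303,161,168.5),(294,301,168.5,174)):
    ys=np.arange(int(np.ceil(c)),int(d)+1);xs=np.arange(a,b+1);w=yel[np.ix_(ys,xs)]
    print((w.sum(0)*xs).sum()/w.sum(),(w.sum(1)*ys).sum()/w.sum())
E
python3 m.py
```

```text
ub [-133.3  -96.4]
lb [-134.3  -97.4]
up [-101.6  -96.3]
lp [-101.1  -95.2]
300.87275242047025 165.25864453665284
298.0227790432802 170.81093394077448
```

```bash
cat > s4.py <<'E'
from h import *
p=np.load("pose.npy");cab=p[:4]
dx,dy=2.2,1.0
print(bot.move_linear(tcp_for(cab,77,dx,dy),speed=.06,until_force=8))
bot.wait(.2)
shot("top","s4top",270,130,75,75,8)
f0=bot.read_ft_force();m0=bot.read_moment()
r=bot.move_linear(tcp_for(cab,62,dx,dy),speed=.02,until_force=4)
pz=bot.read_position()
print(r,(pz-tcp_for(cab,0,dx,dy))*1000,bot.read_ft_force()-f0,bot.read_moment()-m0,bot.read_clock())
shot("top","s4topb",270,130,75,75,8)
E
python3 s4.py
```

```text
False
False [-0.06299687  0.09327154 61.97448402] [-0.70727604  0.54027205  0.71582588] [ 0.19449279  0.01928484 -0.05825225] 12.1083
```

View pics/s4topb.png

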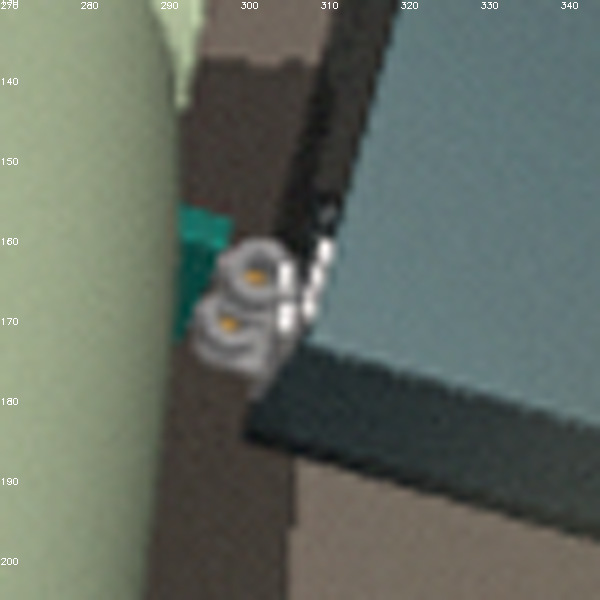

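The brass tips show inside both barrel rings, at (300.5,164.5) and (297.5,170.5), with about 1 N of contact. Continuing down gently.

```bash
cat > s5.py <<'E'
from h import *
p=np.load("pose.npy");cab=p[:4]
dx,dy=2.2,1.0
f0=bot.read_ft_force();m0=bot.read_moment()
for u in (57,52,48,46,45,44,43):
    r=bot.move_linear(tcp_for(cab,u,dx,dy),speed=.02,until_force=5)
    pz=bot.read_position();df=bot.read_ft_force()-f0
    print(u,r,((pz-tcp_for(cab,0,dx,dy))*1000).round(2),(Rz(cab[2]).T@df).round(2),(Rz(cab[2]).T@(bot.read_moment()-m0)).round(2),bot.read_clock())
    if r: break
E
python3 s5.py
```

```text
57 False [-1.100e-01  4.000e-02  5.674e+01] [ 0.6   0.97 -0.51] [-0.06  0.03  0.02] 12.5583
52 False [-1.500e-01  1.000e-02  5.172e+01] [ 0.21  0.33 -2.01] [-0.04  0.06 -0.01] 12.9583
48 False [-1.400e-01  3.000e-02  4.772e+01] [-0.08  0.   -0.76] [-0.09  0.08 -0.07] 13.3083
46 False [-1.000e-02  5.000e-02  4.592e+01] [-0.5  -0.14 -0.62] [-0.03  0.11 -0.01] 13.5583
45 False [ 0.28  0.17 45.55] [-1.42 -1.03  5.57] [-0.49  0.12 -0.16] 13.8083
44 False [ 0.67  0.36 45.37] [-3.2  -2.33 11.03] [-0.8   0.09 -0.26] 14.0583
43 False [ 0.94  0.5  45.12] [-4.32 -2.63 14.62] [-1.2 -0.  -0.4] 14.3083
```

Home at underside ≈45.5 mm, with a firm stop at about 5–15 N. I'll relieve the pressure, release, rise and look.

```bash
cat > s6.py <<'E'
from h import *
p=np.load("pose.npy");cab=p[:4]
dx,dy=2.2,1.0
bot.move_linear(tcp_for(cab,45.4,dx,dy),speed=.02);bot.wait(.2)
print(bot.read_ft_force())
bot.set_gripper(.45)
bot.wait(.3);print(bot.read_ft_force(),bot.read_gripper_width())
t=bot.read_position();t[2]=.29;bot.move_linear(t,speed=.15)
bot.wait(.5);print(bot.read_ft_force(),bot.read_clock())
shot("top","s6top",220,110,130,90,6); shot("side","s6side",180,120,95,95,6)
E
python3 s6.py
```

```text
[-2.18037529  4.48218536  3.58278141]
[ 0.36587991 -0.02185022  1.31076748] 0.44780778074787336
[-0.26631301  0.15592625  0.08787526] 16.7917
```

View pics/s6side.png

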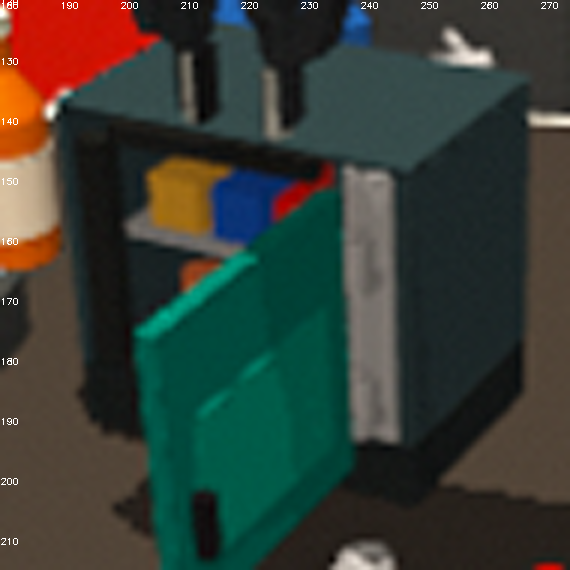

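View pics/s6top.png

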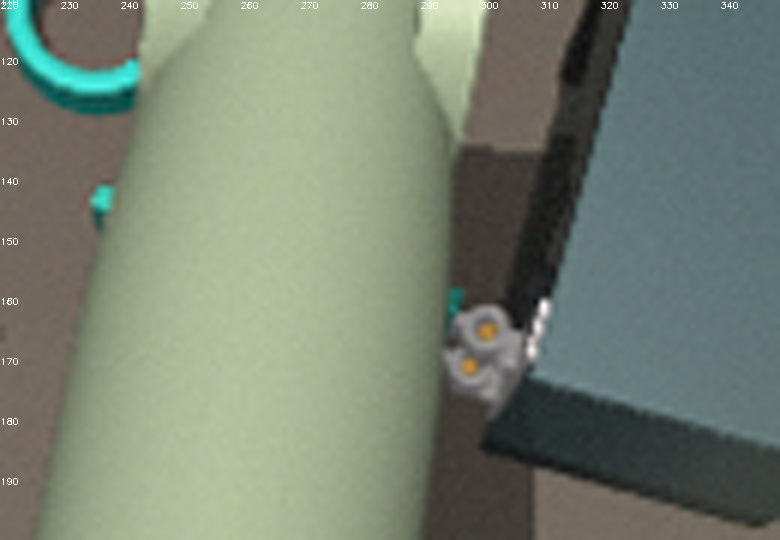

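The door hangs open on both pintles: brass tips at top px (299.5,165) and (297,171) inside the rings, fingers clear. Next I'll push its outside face shut along an arc.

```bash
cat > s7.py <<'E'
from h import *
p=np.load("pose.npy");cab=p[:4]
H=Rz(cab[2])@np.array([-.1005,-.098+(cab[3]+1)/1000,0])+[cab[0],cab[1],0]
def pose(deg,gap,z):
    yaw=cab[2]+np.radians(deg)
    c=H+Rz(yaw)@np.array([-.006-.0145-gap,.166,0]);c[2]=z
    return c,quat(yaw+np.pi)
if __name__=="__main__":
    for a in (90,60,30,0): print(np.round(bot.solve_ik(*pose(a,0,.18)),2))
    t=bot.read_position();t[2]=.37;bot.move_linear(t,speed=.25)
    bot.set_gripper(0,30)
    bot.move_pose(*pose(90,.04,.37))
    c,q=pose(90,.04,.18);bot.move_linear(c,speed=.2)
    print(bot.read_position()-c,bot.read_joint_positions().round(2),bot.read_clock())
    shot("side","s7side",150,100,130,110,6)
E
python3 s7.py
```

```text
[-0.04  0.39 -0.23  0.95  0.   -1.34]
[-0.09  0.53 -0.    1.03  0.   -0.87]
[-0.18  0.64  0.17  1.11  0.   -0.44]
[-0.3   0.68  0.25  1.14  0.   -0.03]
[ 7.49446658e-04 -2.84161739e-06  9.79723604e-04] [-0.02  0.33 -0.33  0.91  0.   -1.32] 21.4583
```

View pics/s7side.png

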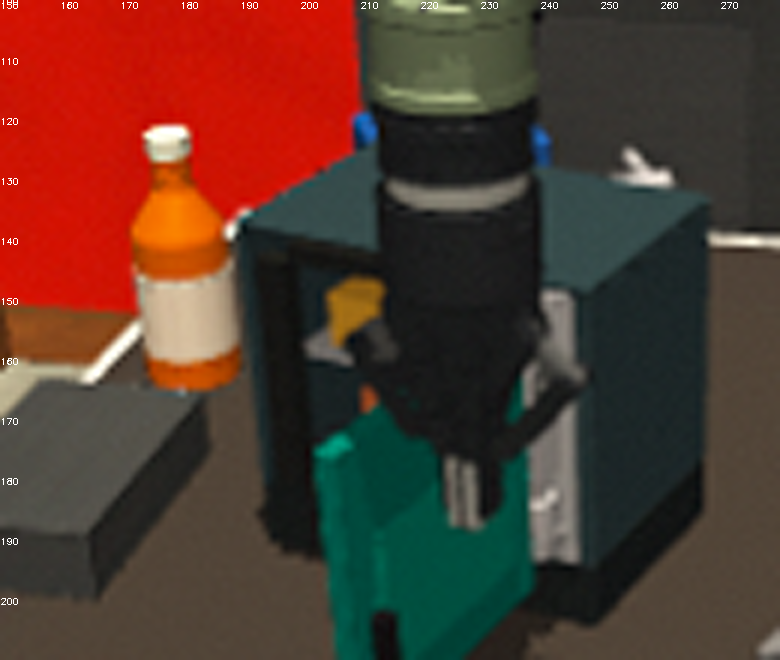

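The gripper's knuckles bulge along the jaw direction (side crop x 400–580). I'll turn the jaws parallel to the door and push higher, near the top edge.

```bash
cat > s8.py <<'E'
from h import *
p=np.load("pose.npy");cab=p[:4]
H=Rz(cab[2])@np.array([-.1005,-.098+(cab[3]+1)/1000,0])+[cab[0],cab[1],0]
Z=.203
def pose(deg,gap,z=Z):
    yaw=cab[2]+np.radians(deg)
    c=H+Rz(yaw)@np.array([-.006-.011-gap,.160,0]);c[2]=z
    return c,quat(yaw+np.pi/2+ (0 if OFF==0 else np.pi))
OFF=0
if __name__=="__main__":
    for OFF in(0,1):
        J=[bot.solve_ik(*pose(a,0)) for a in (90,45,0)]
        print(OFF,[None if j is None else np.round(j[[0,5]],2) for j in J])
    OFF=1 if any(j is None for j in [bot.solve_ik(*pose(a,0)) for a in (90,45,0)]) else OFF
    t=bot.read_position();t[2]=.30;bot.move_linear(t,speed=.25)
    bot.move_pose(*pose(90,.04,.30))
    c,q=pose(90,.04);bot.move_linear(c,speed=.2)
    f0=bot.read_ft_force()
    for a in np.arange(90,19,-5.):
        c,q=pose(a,0 if a<90 else .01)
        r=bot.move_linear(c,speed=.08,rotation=q,until_force=8)
        df=bot.read_ft_force()-f0
        if r or a%15==0: print(a,r,df.round(2),bot.read_clock())
        if r: break
    shot("side","s8side",150,100,130,110,6)
    shot("top","s8top",270,90,90,100,6)
E
python3 s8.py
```

```text
0 [array([-0.05,  0.22]), array([-0.14,  0.91]), array([-0.3 ,  1.54])]
1 [array([-0.05, -2.92]), array([-0.14, -2.23]), array([-0.3, -1.6])]
90.0 False [-0.76 -0.13 -0.44] 24.7083
75.0 False [-1.12 -0.01  0.13] 25.8083
60.0 False [0.75 0.07 0.96] 26.7833
45.0 False [ 0.34 -0.33 -0.06] 27.7583
30.0 False [ 0.46  0.1  -0.21] 28.7333
```

View pics/s8side.png

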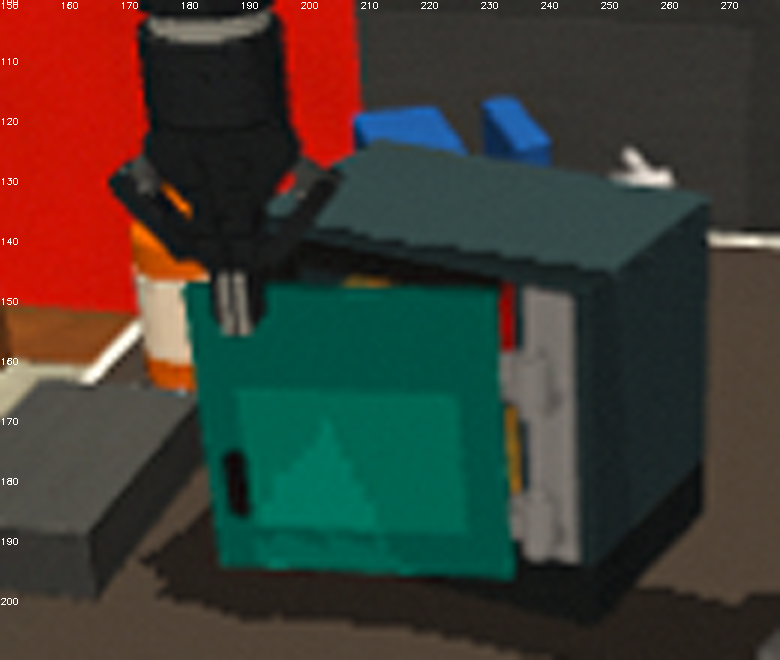

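View pics/s8top.png

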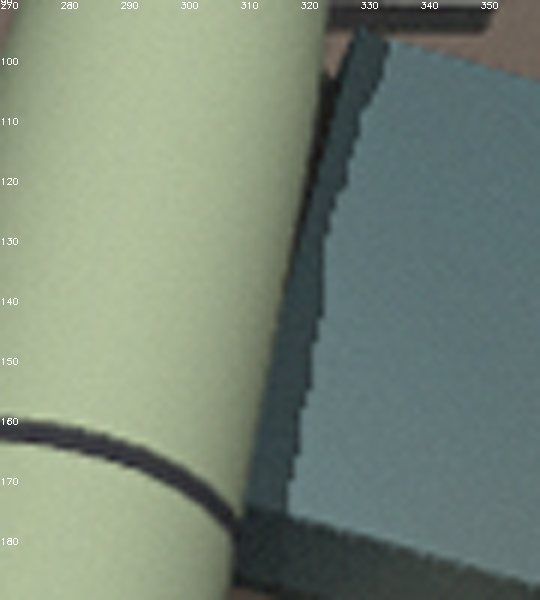

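The door is following the fingers, with its free edge at side px x≈182–187, about 20° open. Closing the rest gently.

```bash
cat > s9.py <<'E'
import s8
from s8 import *
s8.OFF=1
f0=bot.read_ft_force()
for a in [15,10,6,3,1.5,0,-1,-2]:
    c,q=pose(a,0)
    r=bot.move_linear(c,speed=.06 if a>5 else .02,rotation=q,until_force=5)
    df=bot.read_ft_force()-f0
    print(a,r,(Rz(cab[2]).T@df).round(2),((Rz(cab[2]).T@(bot.read_position()-H))*1000).round(1),bot.read_clock())
    if r or np.linalg.norm(df)>6: break
bot.wait(.4)
print((Rz(cab[2]).T@(bot.read_ft_force()-f0)).round(2))
shot("side","s9side",150,100,130,110,6)
E
python3 s9.py
```

```text
15 False [-0.94  1.42 -0.79] [-58. 150. 203.] 29.8667
10 False [-0.41  0.12 -0.57] [-44.8 154.5 203. ] 30.25
6 False [-0.58  0.69 -0.27] [-33.9 157.2 203. ] 30.5833
3 False [-0.65  0.53 -0.3 ] [-25.3 158.9 203. ] 31.1583
1.5 False [-0.32  0.62  0.08] [-21.  159.5 203. ] 31.5167
0 True [-0.68  0.09  0.52] [-18.4 159.7 202.4] 31.7833
[ 0.21  0.26 -0.59]
```

View pics/s9side.png

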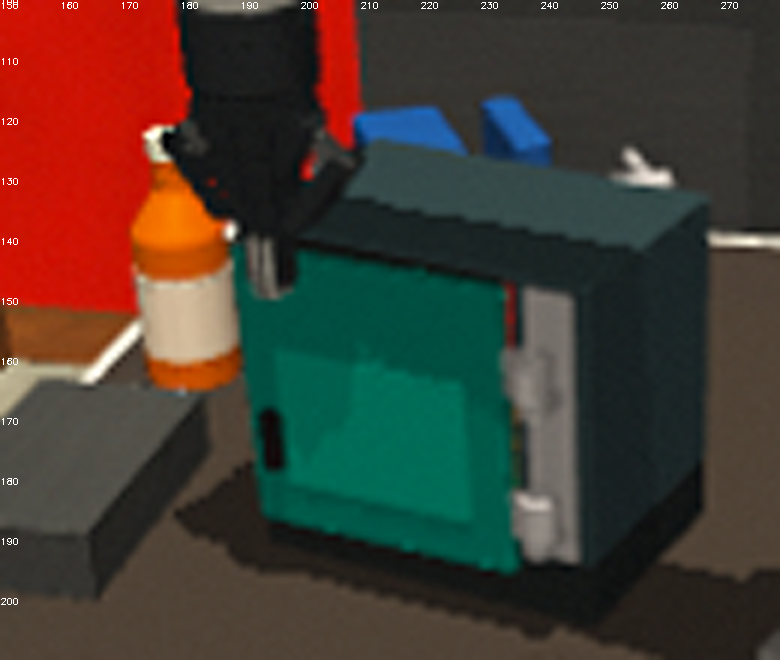

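```bash
cat > s10.py <<'E'
import s8
from s8 import *
s8.OFF=1
bot.wait(.3)
f0=bot.read_ft_force()
for gap in np.arange(.001,-.008,-.001):
    c,q=pose(0,gap)
    r=bot.move_linear(c,speed=.01,rotation=q,until_force=6)
    bot.wait(.25)
    df=Rz(cab[2]).T@(bot.read_ft_force()-f0)
    print(round(gap,4),r,df.round(2),((Rz(cab[2]).T@(bot.read_position()-H))*1000).round(1),bot.read_clock())
    if df[0]<-3: break
shot("side","s10side",150,100,130,110,6)
E
python3 s10.py
```

```text
0.001 False [-1.18 -0.5  -1.64] [-18.3 159.9 203. ] 33.075
0.0 False [-4.14 -0.69 -0.37] [-18.2 159.9 203. ] 33.575
```

A firm stop with steady force: moving 1 mm further raised it by 3 N. Backing off slowly, then checking clear of the view.

```bash
cat > s11.py <<'E'
import s8
from s8 import *
s8.OFF=1
c,q=pose(0,.01);bot.move_linear(c,speed=.02)
c,q=pose(0,.09);bot.move_linear(c,speed=.15)
c[2]=.40;bot.move_linear(c,speed=.25)
bot.move_pose([.3,.35,.40],q)
bot.wait(.5);print(bot.read_clock(),bot.read_ft_force())
shot("side","s11side",180,115,100,95,6)
shot("top","s11top",280,85,110,100,6)
cv2.imwrite("pics/s11full.png",np.hstack([np.load("pics/s11top.npy")[:,:,::-1]])) 
E
python3 s11.py
```

```text
38.4917 [ 0.42036857  0.36502447 -0.44432857]
```

View pics/s11side.png

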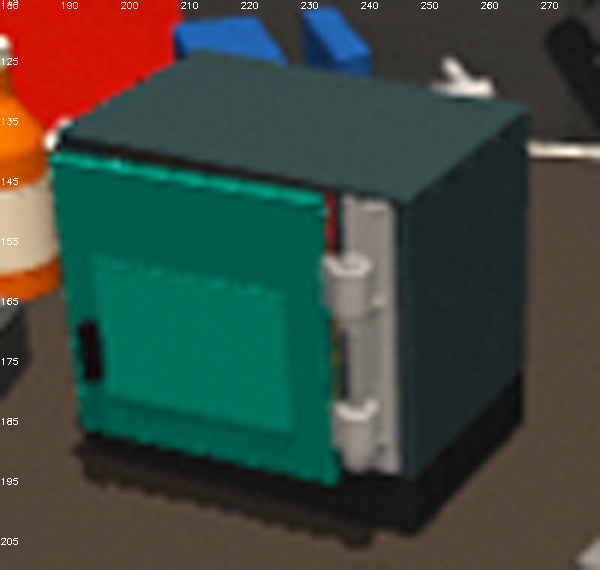

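View pics/s11top.png

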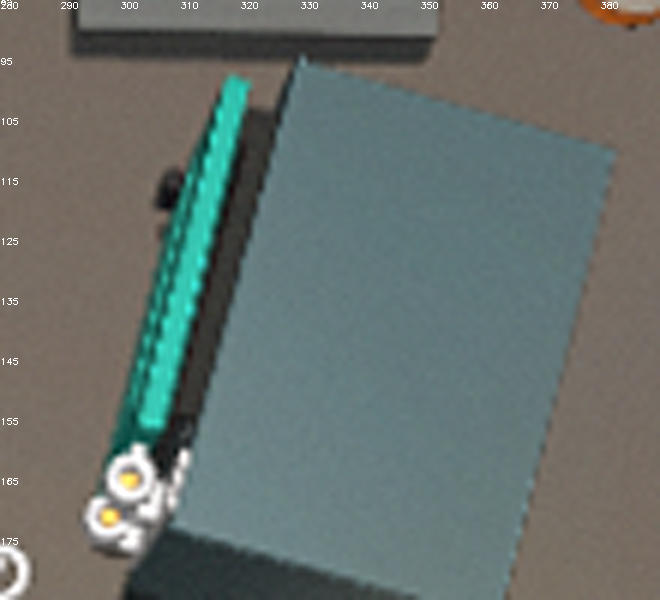

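View pics/s11full.png

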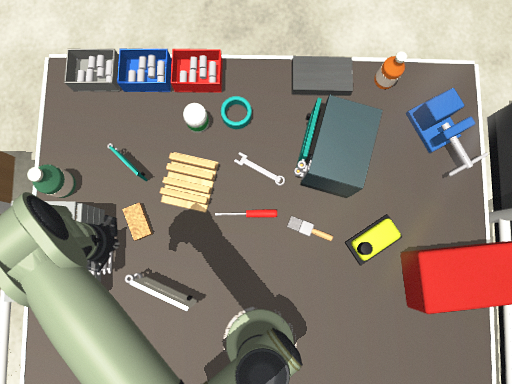

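The door is shut and both pintles show in the barrels at top px (301,165) and (297.5,171). Checking the angle numerically.

```bash
cat > s12.py <<'E'
from h import *
p=np.load("pose.npy");cab=p[:4]
im=np.load("pics/s11top.npy").astype(int)
f=lambda w:((Rz(cab[2]).T@(w-[cab[0],cab[1],0]))*1000).round(1)[:2]
sub=im[90:170,290:330]
m=(sub[...,1]>150)&(sub[...,1]-sub[...,0]>60)
ys,xs=np.nonzero(m);ys+=90;xs+=290
W=np.array([f(back("top",np.array([x,y]),.225)) for x,y in zip(xs,ys)])
a=np.polyfit(W[:,1],W[:,0],1);print(len(W),W.min(0),W.max(0),"slope rad",a[0],"x at edge",np.polyval(a,W[:,1].max()))
# cabinet top front edge, same way: luminance step per row
E_=[]
for y in range(102,168,2):
    row=im[y,300:345].sum(1);
    x0=int(330-(y-94)*0.281)-300
    seg=np.diff(cv2.GaussianBlur(row[None].astype(np.float32),(1,1),0)[0])
    lo=max(0,x0-4);i=lo+int(np.argmax(seg[lo:x0+5]));s=np.clip(seg[i-1:i+2],0,None)
    E_.append(f(back("top",np.array([300+i+.5+((s*[-1,0,1]).sum()/s.sum()),y]),.225)))
E_=np.array(E_);b=np.polyfit(E_[:,1],E_[:,0],1);print("cab edge slope",b,"resid",np.std(E_[:,0]-np.polyval(b,E_[:,1])))
print("door - cab angle",a[0]-b[0])
t=lambda a,b:P(280,85,6,a,b)
print("barrel rings",f(back("top",t(130,477),.188)),f(back("top",t(108,518),.098)))
E
python3 s12.py
```

```text
239 [-115.2  -76. ] [-96.6  99.2] slope rad -0.013280780991770666 x at edge -105.07888916533037
cab edge slope [ 2.05493604e-02 -8.02953444e+01] resid 2.064118987926296
door - cab angle -0.033830141408460655
barrel rings [-102.   -94.1] [-102.7  -97.7]
```

```bash
cat > s13.py <<'E'
from h import *
p=np.load("pose.npy");cab=p[:4]
im=np.load("pics/s11top.npy").astype(np.float32)
f=lambda w:((Rz(cab[2]).T@(w-[cab[0],cab[1],0]))*1000)[:2]
# sample perpendicular profiles (in cab frame at z=.225), find edge by max gradient of luminance
g=im.sum(2)
def samp(P2):
    w=np.array([proj("top",Rz(cab[2])@np.array([x/1000,y/1000,.225])+[cab[0],cab[1],0]) for x,y in P2],np.float32)
    return cv2.remap(g,w[None,:,0],w[None,:,1],cv2.INTER_LINEAR)[0]
def edge(x0,ys,half,sgn):
    out=[];d=np.arange(-half,half+.1,.5)
    for y in ys:
        v=np.gradient(np.convolve(samp([(x0+k,y) for k in d]),np.ones(5)/5,'same'))*sgn;v[:4]=0;v[-4:]=0
        i=int(v.argmax());k=slice(max(0,i-4),i+5);w=np.clip(v[k],0,None);out.append((y,x0+(d[k]*w).sum()/w.sum()))
    out=np.array(out);a=np.polyfit(out[:,0],out[:,1],1);r=out[:,1]-np.polyval(a,out[:,0]);ok=abs(r)<2
    a=np.polyfit(out[ok,0],out[ok,1],1);r=out[ok,1]-np.polyval(a,out[ok,0])
    print(x0,sgn,"slope %.4f at0 %.2f resid %.2f n %d"%(a[0],a[1],r.std(),ok.sum()));return a
edge(-80,np.arange(-90,110,8),8,1); edge(80,np.arange(-60,110,8),8,1);edge(80,np.arange(-60,110,8),8,-1)
edge(-96,np.arange(-70,90,8),6,-1); edge(-108,np.arange(-60,90,8),6,1)
E
python3 s13.py
```

```text
-80 1 slope 0.0010 at0 -79.75 resid 0.58 n 22
80 1 slope 0.0046 at0 82.02 resid 0.59 n 17
80 -1 slope -0.0050 at0 78.20 resid 1.01 n 21
-96 -1 slope -0.0208 at0 -96.89 resid 0.45 n 20
-108 1 slope -0.0153 at0 -108.43 resid 0.49 n 19
```

The cabinet yaw fit holds (front edge slope 0.001). The door is within about 0.02 rad of parallel with its free edge at x ≈ −104 mm (limit −110). I'll move the arm to open air, confirm the door is at rest, and hand in.

```bash
cat > s14.py <<'E'
from h import *
q=bot.read_tool_rot()
t=bot.read_position(); bot.move_linear([t[0]+.03,t[1]-.1,.44],speed=.15)
bot.wait(.5)
shot("top","s14top",280,85,110,100,6)
a=np.load("pics/s11top.npy")[90:180,285:335].astype(int);b=np.load("pics/s14top.npy")[90:180,285:335].astype(int)
print("max diff",abs(a-b).max(),bot.read_ft_force().round(2),bot.read_joint_vel().round(3),bot.read_clock())
if abs(a-b).max()<40: bot.close_job();print("closed")
E
python3 s14.py
```

```text
max diff 12 [ 0.11  0.42 -1.24] [-0.004 -0.005  0.     0.     0.     0.001] 40.0333
the job is handed in; nothing more can be done
closed
```

The teal door is hanging shut on the cabinet and the job is handed in, at about 40 s of the 72 s allowed.

I took the larger teal door out of the rack and left the small teal panel and the white one alone. I lowered both barrels onto the pintles. I felt about 1 N at the tips and at most about 15 N when the door reached the brackets, at an underside height of about 45.5 mm. I then let go and saw it hanging square and open. With closed fingers on the outside face I swung it shut until I felt a firm 4 N stop, and backed away.

**Last checks:**
- **Hinges:** both pintles show inside the barrels in the top picture.
- **Shut position:** the door is about 0.02 rad off parallel (limit 0.06). Its free edge is at x ≈ −104 mm in the cabinet frame (shut is −102, limit −110).
- **At rest:** two pictures about 1.5 s apart show no movement, and the arm was held clear in open air.
- **Other things on the bench:** they look unmoved by eye in the top picture; I did not measure them.

**Disagreements:**
- **Closing:** on the first closing push the force limit tripped once at 5 N, with almost no force remaining afterwards, so I repeated the push to confirm the stop.
- **Shut angle:** a first, rough angle check gave 0.034 rad; the cleaner edge fit gave 0.02.
- **Ajar:** the pictures suggest the free edge sits about 2 mm short of its ideal shut position, inside the tolerance.

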